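# Finish the gearbox kit and bring up the ball dish

### The job

Finish packing the green gearbox kit box: stand the solenoid and the connector block upright on the yellow foam pads of the two free cells, one in each. Then lift the metal dish by its black handle, turn it a quarter turn so that its pouring lip points squarely into the box over the side nearest the dish, and hold it level just above the rim with the lip over the empty black-foam corner cell, keeping the loose steel ball lying in the middle of the dish all the way. Finish while still holding it there, ready for the count before the ball is tipped in, and leave everything else as it is.

Things in the scene. Friction and masses are not known exactly. Their poses are not given: they have to be found in the camera images.
- kitbox: Green kit box fixed to the bench, 156 x 156 mm, 42 mm high, walls and floor 4 mm. Origin: centre of its underside, x and y along its sides. 4 mm dividers (38 mm high) make 2 x 3 cells: 72 mm along x, centres x = -38, 38; centres y = -50 (48 mm wide), 1 and 51 (46 mm wide). Race in (-38, -50), ball's cell (38, -50) by the -y wall; of the other four the carton and jar hold two, two are free.
- pad1_top (a point): Centre of the top of one yellow foam pad (64 x 40 x 3 mm) fixed on the floor of a free cell, 7 mm above the bench; x along the cell's 72 mm length, y along its 46 mm width.
- pad2_top (a point): The same for the other yellow pad, in the other free cell.
- ball_nest (a point): Centre of the ball's cell (black foam ring on its floor), at the height of the box's rim, 42 mm above the bench. Axes as the box's. The dish comes in over the box's -y wall, its middle outside the box.
- solenoid_mid (a point): Centre of the solenoid, standing upright, 78 mm tall (39 mm above its underside). Steel flange 64 (along its x) x 24 x 6 mm, black coil 38 mm across up to 41 mm, above it an aluminium nose 22 mm across with orange seals, to grip. 160 g. Alike after a half turn. It fits a cell with its x along the cell's x.
- connector_mid (a point): Centre of the connector block, standing upright, 78 mm tall (39 mm above its underside). Grey base 64 (along its x) x 38 x 40 mm; above it a blue plug 24 (x) x 36 (y) mm up to 78 mm, gripped across the 24 mm. 120 g. Alike after a half turn. It fits a cell with its x along the cell's x.
- dish_grip (a point): Centre of the dish's black handle (60 mm long along dish x, 14 mm wide, 16 mm high), 86 mm from the dish's middle towards dish -x, 26 mm above the dish's underside. Dish axes: handle to -x, pouring lip to +y, z up. 90 g; grip it firmly, or it sags. The dish starts flat on the bench, about a quarter turn anticlockwise (from above) of how it is to be held: axes parallel to the box's.
- dish_middle (a point): Centre of the round aluminium dish, 16 mm above its underside (the ball's centre when it lies in the middle). Rim 101 mm in diameter, 23 mm high; inside flat for 12 mm from the centre, then gently rising to 3 mm higher at 30 mm, then steep to the rim; foot 52 mm in diameter.
- dish_lip (a point): End of the dish's pouring lip (22 mm wide), 62 mm from the dish's middle towards its +y, 24 mm above its underside.
- ball_center (a point): Centre of the loose dark steel ball, 18 mm in diameter, 24 g, which lies in the middle of the dish and rolls easily.
- carton: Cardboard carton 62 x 38 x 34 mm packed in a cell of the box; origin under its centre.
- sealjar: Round jar with a blue cap, 38 mm in diameter, 34 mm high, packed in a cell of the box; origin under its centre.
- race: Steel bearing race (ring, 42 mm outside, 13 mm high) lying in a corner cell of the box; origin under its centre.
- grease_tin: White tin with a red band, 72 mm in diameter, 45 mm high, on the bench; origin under its centre. Not part of the job.
- pail: Small green pail with lid, 88 mm in diameter, 89 mm high, on the bench; origin under its centre. Not part of the job.
- screwdriver: Screwdriver lying on the bench, along its x. Not part of the job.
- wrench: Wrench lying on the bench, along its x. Not part of the job.

How it is judged:
By the outcome, as a careful person would: the job done as asked, in the order asked, and still so for the second after the job is handed in, while the arm keeps its last pose, push and grip.
It also fails if it takes over 72 s, if anything falls off the work surface, if the arm or the gripper's body presses on something with over 40 N, if the wrist force passes 120 N, or if a joint passes its speed limit or range.

### The arm

A 7-joint arm with a two-finger parallel gripper is mounted at the origin on the work surface. World frame = base frame: x ahead of the robot, y to its left, z up, the work surface at z = 0. Lengths are in mm, angles in rad, forces in N, time in s.
With the tool pointing down it reaches from about 400 to 850 mm from the base axis. Payload 10.4 kg.
Tool frame: the origin (TCP) lies on the mounting face of the last link; the fingertips stand 173 mm ahead of it and the grasp point (between the pads) lies 155 mm ahead of it; z points along the fingers, y is the direction in which the jaws open and shut (so a half turn about z gives the same grasp; the last joint's range is limited). The gripper opens to 85 mm and grips with 20 to 120 N. Pads are 22 mm wide; open, the fingers measure 114 mm over their backs; the gripper's body (76 mm by 85 mm) begins 54 mm behind the grasp point. The pads swing forward as they close: fully open they stand 13 mm farther back than shut.
Start: joints at [1.191, 0.332, -0.065, 1.46, 0.022, 1.35, -0.088], TCP at [218.312, -585.638, 404.738] pointing down, gripper open.
Joint ranges: [-2.6, 2.6], [-0.5, 2.12], [-1.47, 1.34], [0.16, 2.42], [-1.27, 4.41], [0.06, 2.06], [-2.6, 2.6]. Speed limits (rad/s): [2.22, 2.22, 2.79, 2.79, 3.14, 3.14, 3.14].

### API

Orientations are given as a unit quaternion [w, x, y, z].
In Python, from rig import status, capture, ctrl gives the robot as it stands.
- The arm moves only by the tool play_rows, never from a script. Its argument "steps" is a list of rows, each an object with "angular": the turn, a rotation vector about the world's x, y, z in degrees, a list of three; "xyz": the shift along the world's x, y, z in mm, a list of three; "hand": the opening, from 0 (shut) to 1 (fully open). In form: [{"angular": [wx, wy, wz], "xyz": [tx, ty, tz], "hand": hand}, ...]. A call has 1 to 20 rows; each row shifts and turns the commanded pose from where the row before left it; what a row does not reach is not made up. A row lasts 1/10 s, in which the tool goes at most 50 mm and 8.59 degrees, less where a joint would pass 70% of its speed; a pose out of reach is approached as far as the arm can. A call is refused whole if a number of a shift passes 50 or a number of a turn 8.59, either way. A call with a gripper value outside its range is refused whole. The fingers move at their own pace and stop on an object; the grip force is fixed at half the most. Time passes only in rows, so rows that do not move let the fingers close. It gives the time, the measured TCP pose, the force and the opening at its end, in the units of the state.
- status.state(): the state, without advancing time (a new reading comes with each control period).
- capture(name): name is "scene" or "top" or "wrist"; returns a dict with "color" (480x640x3 uint8, red, green, blue), "intrinsics" (3x3 intrinsics, pixels), "R" (3x3) and "t" (3): a world point X has camera coordinates R X + t; the wrist camera has in their place "tool_from_camera" (4x4, takes a point from camera to tool coordinates, whose origin is the TCP and whose axes are the flange's). Camera axes: x right, y down, z forward; pixel columns grow to the right and rows downward; lengths in mm; the calibration is good to about 2 mm. The wrist camera is an equidistant fisheye: a pixel r from the principal point sees the ray r / f radians off the axis. A picture is of the moment at which its call begins: read the wrist's pose just before it. There is no depth.
- ctrl.finish_job(): hands the job in, once; it reports no verdict.
The state is a dict: "clock": time; "joint_positions": joint angles; "dq": joint speeds; "tau": joint torques, N m; "eef_pos": TCP position; "eef_rot": TCP orientation; "force": force on the tool from outside, world axes, zero at the start; "torque": the same for the moment, N m; "width": finger opening in mm.
Only numpy, scipy, OpenCV 4.12 (cv2) and the standard library are available. Lean on these libraries where they do the work, as an engineer would, in place of code of your own. Each camera call takes 0.05 s, during which the arm holds its last target. There are 200 camera calls.

## Working session

There is one attempt and no reset: what is moved stays moved. The work goes in short steps, Python scripts to look and compute and a tool call to move; the robot and the scene stay as the last step left them, time stands still between calls to the robot, and variables do not carry over. Pictures are saved under pics/ and viewed, on a budget of 10 in all, crops included, one or two more only if the job needs it, and the job is handed in when it is done.

Besides the shell and the picture viewer there is one more tool, called after "Request:" as name(argument=value, ...) on one line, values as JSON. play_rows: Moves the arm, as the interface text tells. Its arguments: {"type":"object","properties":{"steps":{"type":"array"}},"required":["steps"]}

```bash
ls; mkdir -p pics
python3 - <<'E'
from rig import status, capture, ctrl
import cv2, numpy as np, pickle
s=status.state(); print(s)
for n in ("scene","top"):
    c=capture(n); cv2.imwrite(f"pics/{n}0.png",c["color"][:,:,::-1]); pickle.dump(c,open(f"{n}0.pkl","wb"))
    print(n,c["intrinsics"],c["R"],c["t"])
E
```

```text
pics
{'clock': 0.0, 'joint_positions': array([ 1.19140732,  0.33291378, -0.0647156 ,  1.46096812,  0.02159281,
        1.34989929, -0.08850965]), 'dq': array([-0.0006938 ,  0.00034095,  0.00039276, -0.00048088,  0.00031736,
       -0.00075832,  0.00140317]), 'tau': array([-7.41400399e-04, -6.25453949e+01,  4.84551047e-02, -3.91606092e+01,
        1.62131398e-02,  1.00142491e-02,  1.13292663e-05]), 'eef_pos': array([ 218.26083964, -585.51152895,  403.8768104 ]), 'eef_rot': array([-7.29127909e-04,  9.84127357e-01,  1.77462073e-01, -1.60611229e-04]), 'force': array([-0.96059804, -0.37217475, -0.05554953]), 'torque': array([-0.0276515 ,  0.00329062, -0.02562159]), 'width': 85.51662571912573}
scene [[576.66156764   0.         322.47720254]
 [  0.         576.66156764 235.80710733]
 [  0.           0.           1.        ]] [[-0.37972974  0.92482219 -0.02256632]
 [ 0.64321409  0.24641277 -0.72495267]
 [-0.66489169 -0.28980106 -0.68842892]] [ 227.85360487 -298.57705529 1582.53576644]
top [[465.62898357   0.         316.77627649]
 [  0.         465.62898357 237.10652654]
 [  0.           0.           1.        ]] [[ 0.0231458  -0.99968246 -0.00996298]
 [-0.99747319 -0.02242281 -0.06741252]
 [ 0.06716771  0.01149812 -0.99767544]] [-29.23891984 560.94620465 992.33715736]
```

View pics/top0.png

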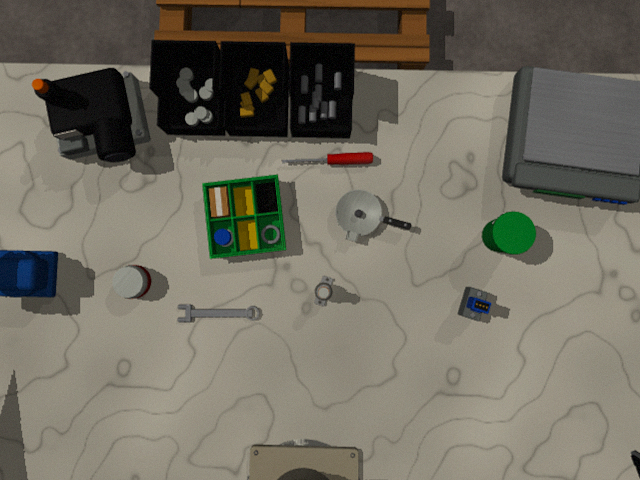

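View pics/scene0.png

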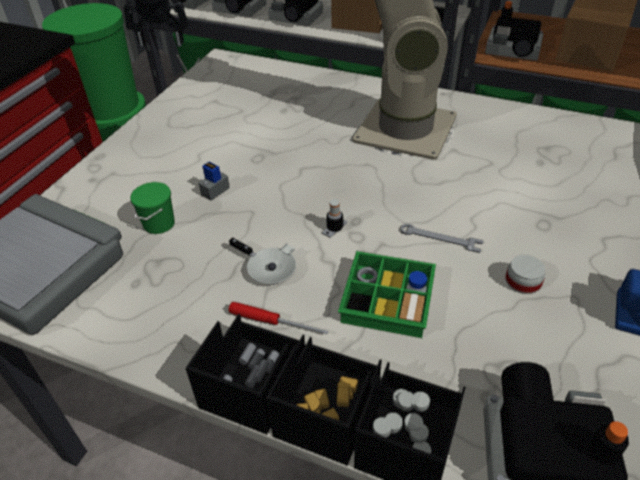

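The top view shows the box at about (245,216), with the yellow free cells at (244,202) and (248,236) in its middle column and the black ball cell at (265,195). The dish centre is at (359,214), with its handle at (400,224) and its lip at (348,235). The solenoid is at (324,291) and the connector at (478,303). The scene view agrees.

```bash
cat > h.py <<'E'
import numpy as np, cv2, pickle
from scipy.spatial.transform import Rotation as Ro
def rot(s): q=s["eef_rot"]; return Ro.from_quat([q[1],q[2],q[3],q[0]]).as_matrix()
def rays(c,px,s=None):
    px=np.atleast_2d(px).astype(float); K=c["intrinsics"]
    d=np.c_[(px[:,0]-K[0,2])/K[0,0],(px[:,1]-K[1,2])/K[1,1]]
    if "R" in c:
        v=np.c_[d,np.ones(len(d))]@c["R"]; return -c["R"].T@c["t"],v
    r=np.linalg.norm(d,axis=1)+1e-12
    v=np.c_[d*(np.sin(r)/r)[:,None],np.cos(r)]
    T=c["tool_from_camera"]; R=rot(s)
    return R@T[:3,3]+s["eef_pos"], v@(R@T[:3,:3]).T
def plane(c,px,z,s=None):
    o,v=rays(c,px,s); k=(z-o[2])/v[:,2]; return (o+v*k[:,None])[:,:2]
def project(c,X,s=None):
    X=np.atleast_2d(X).astype(float); K=c["intrinsics"]
    if "R" in c:
        p=X@c["R"].T+c["t"]; return np.c_[p[:,0]/p[:,2]*K[0,0]+K[0,2],p[:,1]/p[:,2]*K[1,1]+K[1,2]]
    T=c["tool_from_camera"]; R=rot(s); p=((X-s["eef_pos"])@R-T[:3,3])@T[:3,:3]
    n=np.linalg.norm(p[:,:2],axis=1)+1e-12; th=np.arctan2(n,p[:,2])
    return np.c_[p[:,0]/n*th*K[0,0]+K[0,2],p[:,1]/n*th*K[1,1]+K[1,2]]
def hsv(c,lo,hi): return cv2.inRange(cv2.cvtColor(c["color"],cv2.COLOR_RGB2HSV),lo,hi)
def blobs(m,amin=20):
    cs,_=cv2.findContours(m,cv2.RETR_EXTERNAL,cv2.CHAIN_APPROX_NONE)
    return sorted([k for k in cs if cv2.contourArea(k)>amin],key=lambda k:-cv2.contourArea(k))
def look(n,name=None):
    from rig import status,capture
    s=status.state(); c=capture(n)
    if name: cv2.imwrite(f"pics/{name}.png",c["color"][:,:,::-1]); pickle.dump((c,s),open(name+".pkl","wb"))
    return c,s
E
python3 - <<'E'
from h import *
c=pickle.load(open("top0.pkl","rb"))
print(np.round(plane(c,[[204,183],[280,175],[287,250],[210,258]],42)))
g=hsv(c,(45,120,60),(80,255,255)); g[:, 320:]=0; g[:150]=0
k=blobs(g)[0]; r=cv2.minAreaRect(plane(c,k[:,0],42).astype(np.float32)); print("box",r)
y=hsv(c,(20,120,100),(35,255,255)); y[:150]=0
for k in blobs(y): print("yel",cv2.minAreaRect(plane(c,k[:,0],7).astype(np.float32)))
print("nose",plane(c,[[324,291]],78),"plug",plane(c,[[480,305]],78),"dish rim",plane(c,[[359,214]],23),"handle",plane(c,[[411,227],[384,219]],34),"lip",plane(c,[[348,237]],24))
b=hsv(c,(100,120,60),(130,255,255))
for k in blobs(b): print("blue",k[:,0].mean(0),cv2.minAreaRect(plane(c,k[:,0],78).astype(np.float32)))
E
```

```text
[[671. 228.]
 [691.  65.]
 [531.  46.]
 [510. 209.]]
box ((601.3533935546875, 140.14395141601562), (162.71170043945312, 162.99700927734375), 8.01511287689209)
yel ((563.4544677734375, 125.7755126953125), (58.30873489379883, 16.2597599029541), 7.826790809631348)
yel ((637.8362426757812, 135.52923583984375), (56.85134506225586, 15.968207359313965), 5.264039993286133)
yel ((551.2967529296875, 146.16061401367188), (37.0026969909668, 12.232742309570312), 5.998748779296875)
nose [[448.30088402 -34.29941894]] plug [[ 427.65609342 -349.46878087]] dish rim [[ 613.43031294 -106.83392642]] handle [[ 586.61641065 -217.47936995]
 [ 602.52746696 -159.62850183]] lip [[562.86145878 -83.88489013]]
blue [ 25.01204819 273.71084337] ((468.58642578125, 578.099609375), (61.4761962890625, 34.249176025390625), 0.0789875015616417)
blue [478.18032787 304.86885246] ((426.9892578125, -345.1780090332031), (46.516944885253906, 26.79000473022461), 72.84534454345703)
blue [221.56818182 236.47727273] ((554.379150390625, 177.0460968017578), (30.800737380981445, 32.93534851074219), 1.296343207359314)
blue [ 11.50847458 252.28813559] ((509.90234375, 606.5321044921875), (12.328938484191895, 51.608280181884766), 3.9703574180603027)
blue [ 42.18367347 252.44897959] ((512.7754516601562, 546.7008666992188), (48.25638961791992, 6.413609027862549), 87.25979614257812)
```

```bash
python3 -c "
import cv2
a=cv2.imread('pics/top0.png')
cv2.imwrite('pics/crop0.png',cv2.resize(a[165:335,195:505],None,fx=2.55,fy=2.55,interpolation=cv2.INTER_CUBIC))"
```

```text
(no output)
```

View pics/crop0.png

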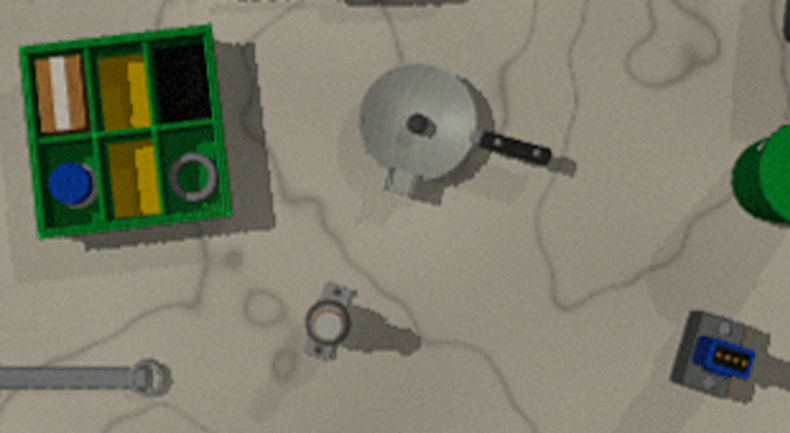

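The crop shows the box turned about +7°. The solenoid flange lies at about -17°, and so does the connector's long axis, going by its screw line. The dish's x axis is at about 76°. I'll move above the solenoid.

Request:
play_rows(steps=[{"angular": [0, 0, -1.5], "xyz": [9, 22, -2], "hand": 1}, {"angular": [0, 0, -3], "xyz": [17, 42, -6], "hand": 1}, {"angular": [0, 0, -3], "xyz": [17, 42, -6], "hand": 1}, {"angular": [0, 0, -3], "xyz": [17, 42, -6], "hand": 1}, {"angular": [0, 0, -3], "xyz": [17, 42, -6], "hand": 1}, {"angular": [0, 0, -3], "xyz": [17, 42, -6], "hand": 1}, {"angular": [0, 0, -3], "xyz": [17, 42, -6], "hand": 1}, {"angular": [0, 0, -3], "xyz": [17, 42, -6], "hand": 1}, {"angular": [0, 0, -3], "xyz": [17, 42, -6], "hand": 1}, {"angular": [0, 0, -3], "xyz": [17, 42, -6], "hand": 1}, {"angular": [0, 0, -3], "xyz": [17, 42, -6], "hand": 1}, {"angular": [0, 0, -3], "xyz": [17, 42, -6], "hand": 1}, {"angular": [0, 0, -3], "xyz": [17, 42, -6], "hand": 1}, {"angular": [0, 0, -1.5], "xyz": [9, 22, -2], "hand": 1}, {"angular": [0, 0, 0], "xyz": [0, 0, 0], "hand": 1}, {"angular": [0, 0, 0], "xyz": [0, 0, 0], "hand": 1}])

```text
clock: 1.7
eef_pos: [440.1, -37.8, 328.5]
eef_rot: [0.0, 0.987, -0.161, -0.0]
force: [-0.9, -0.4, 0.1]
width: 85.7
```

Run:
```python
from h import *
c,s=look("wrist","w1"); print(s["eef_pos"],Ro.from_matrix(rot(s)).as_matrix().round(3),s["joint_positions"].round(2)); print(c["intrinsics"],c["tool_from_camera"].round(3))
print(project(c,[[448,-34,78],[601,140,42],[613,-107,16]],s))
```

```text
[440.13885768 -37.76402688 328.46453203] [[ 0.948 -0.317 -0.001]
 [-0.317 -0.948 -0.   ]
 [-0.001  0.    -1.   ]] [ 0.6   0.02 -0.62  1.99  0.02  1.13 -1.92]
[[371.64829954   0.         325.50742214]
 [  0.         371.64829954 239.13430707]
 [  0.           0.           1.        ]] [[ 1.0000e-03 -9.6600e-01 -2.5700e-01  6.6491e+01]
 [ 1.0000e+00  1.0000e-03 -0.0000e+00  5.1600e-01]
 [ 1.0000e-03 -2.5700e-01  9.6600e-01  3.0870e+01]
 [ 0.0000e+00  0.0000e+00  0.0000e+00  1.0000e+00]]
[[314.71172612 241.61425666]
 [ 57.16021943 123.42645174]
 [339.24245175  -6.82896858]]
```

View pics/w1.png

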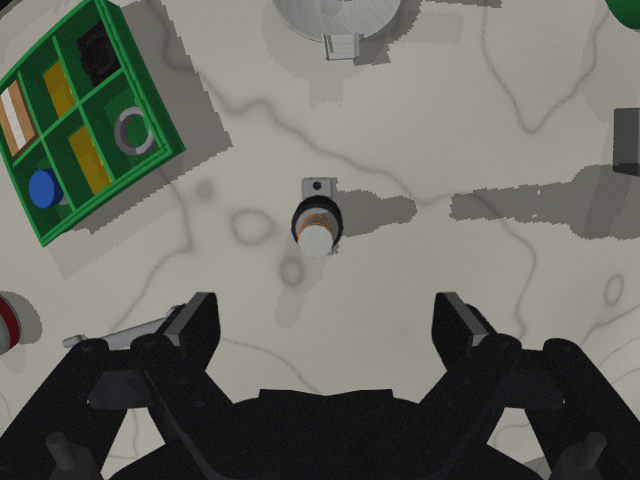

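The wrist view shows the nose top at (316,240), the flange hole at (317,185), and the race and yellow pads at upper left. The flange is nearly aligned with tool x.

Run:
```python
from h import *
c,s=pickle.load(open("w1.pkl","rb"))
n=plane(c,[[316,239]],78,s)[0]; h=plane(c,[[317,185]],6,s)[0]; e=plane(c,[[303,179],[331,179]],6,s)
d=h-n; print("nose",n,"hole",h,np.degrees(np.arctan2(d[1],d[0])),np.linalg.norm(d)); v=e[0]-e[1]; print("end edge",e,np.degrees(np.arctan2(v[1],v[0]))-90)
g=hsv(c,(45,120,40),(85,255,255)); g[:,400:]=0
k=blobs(g)[0]; 
# box corners rim: near right corner and front-left
print("corners",plane(c,[[186,149],[42,245],[123,2]],42,s))
y=hsv(c,(20,120,80),(32,255,255))
for k in blobs(y): print("yel",cv2.minAreaRect(plane(c,k[:,0],7,s).astype(np.float32)))
t=pickle.load(open("top0.pkl","rb"));print("top hole pts",plane(t,[[195+338/2.55,165+293/2.55],[195+320/2.55,165+350/2.55]],6))
```

```text
nose [449.31967877 -35.28367554] hole [473.11913712 -42.27147246] -16.362850519983553 24.804102961116605
end edge [[481.15843978 -33.36447593]
 [474.15360245 -54.21815017]] -18.567417643949298
corners [[532.91605378  35.68586125]
 [513.46738589 205.19743873]
 [666.98059309  50.51697034]]
yel ((566.74609375, 143.60421752929688), (60.682621002197266, 23.745811462402344), 7.633063793182373)
yel ((645.85986328125, 155.2604522705078), (51.50370407104492, 24.59461212158203), 7.945714473724365)
top hole pts [[469.16244059 -41.99090758]
 [420.31360845 -27.66889894]]
```

Request:
play_rows(steps=[{"angular": [0, 0, 1], "xyz": [8, 3, -15], "hand": 1}, {"angular": [0, 0, 0], "xyz": [0, 0, -25], "hand": 1}, {"angular": [0, 0, 0], "xyz": [0, 0, -25], "hand": 0.7}, {"angular": [0, 0, 0], "xyz": [0, 0, -23], "hand": 0.7}, {"angular": [0, 0, 0], "xyz": [0, 0, -15], "hand": 0.7}, {"angular": [0, 0, 0], "xyz": [0, 0, -8], "hand": 0.7}, {"angular": [0, 0, 0], "xyz": [0, 0, 0], "hand": 0}, {"angular": [0, 0, 0], "xyz": [0, 0, 0], "hand": 0}, {"angular": [0, 0, 0], "xyz": [0, 0, 0], "hand": 0}, {"angular": [0, 0, 0], "xyz": [0, 0, 0], "hand": 0}, {"angular": [0, 0, 0], "xyz": [0, 0, 0], "hand": 0}, {"angular": [0, 0, 0], "xyz": [0, 0, 0], "hand": 0}])

```text
clock: 2.95
eef_pos: [448.7, -34.8, 218.7]
eef_rot: [0.0, 0.988, -0.153, 0.001]
force: [-0.8, -1.1, 7.4]
width: 20.5
```

Request:
play_rows(steps=[{"angular": [0, 0, 0], "xyz": [0, 0, 10], "hand": 0}, {"angular": [0, 0, 0], "xyz": [0, 0, 25], "hand": 0}, {"angular": [0, 0, 0], "xyz": [0, 0, 35], "hand": 0}, {"angular": [0, 0, 2.5], "xyz": [6, 11, 30], "hand": 0}, {"angular": [0, 0, 4], "xyz": [15, 27, 15], "hand": 0}, {"angular": [0, 0, 4], "xyz": [18, 32, 0], "hand": 0}, {"angular": [0, 0, 4], "xyz": [18, 32, 0], "hand": 0}, {"angular": [0, 0, 4], "xyz": [18, 32, 0], "hand": 0}, {"angular": [0, 0, 4], "xyz": [15, 27, 0], "hand": 0}, {"angular": [0, 0, 2], "xyz": [6, 11, 0], "hand": 0}, {"angular": [0, 0, 0], "xyz": [0, 0, 0], "hand": 0}, {"angular": [0, 0, 0], "xyz": [0, 0, 0], "hand": 0}, {"angular": [0, 0, 0], "xyz": [0, 0, 0], "hand": 0}])

```text
clock: 4.25
eef_pos: [544.1, 135.9, 332.8]
eef_rot: [0.001, 0.998, 0.059, -0.0]
force: [0.3, -0.8, -1.4]
width: 20.7
```

Run:
```python
from h import *
c,s=look("wrist","w2"); print(s["eef_pos"],rot(s).round(3),s["force"])
cv2.imwrite("pics/w2b.png",cv2.resize(c["color"][:400,100:560,::-1],(800,696))[:600])
y=hsv(c,(20,120,80),(32,255,255))
for k in blobs(y): print("yel",k[:,0].mean(0),cv2.minAreaRect(plane(c,k[:,0],7,s).astype(np.float32)))
```

```text
[544.08770021 135.90592158 332.83506578] [[ 0.993  0.118 -0.   ]
 [ 0.118 -0.993 -0.001]
 [-0.     0.001 -1.   ]] [ 0.32155975 -0.76499859 -1.4442914 ]
yel [324.81176471 103.30588235] ((641.0626831054688, 146.65435791015625), (63.79133605957031, 40.03293228149414), 7.922763347625732)
yel [331.5465587  192.21862348] ((566.7404174804688, 135.45164489746094), (63.2325325012207, 39.2411994934082), 7.599939346313477)
```

View pics/w2b.png

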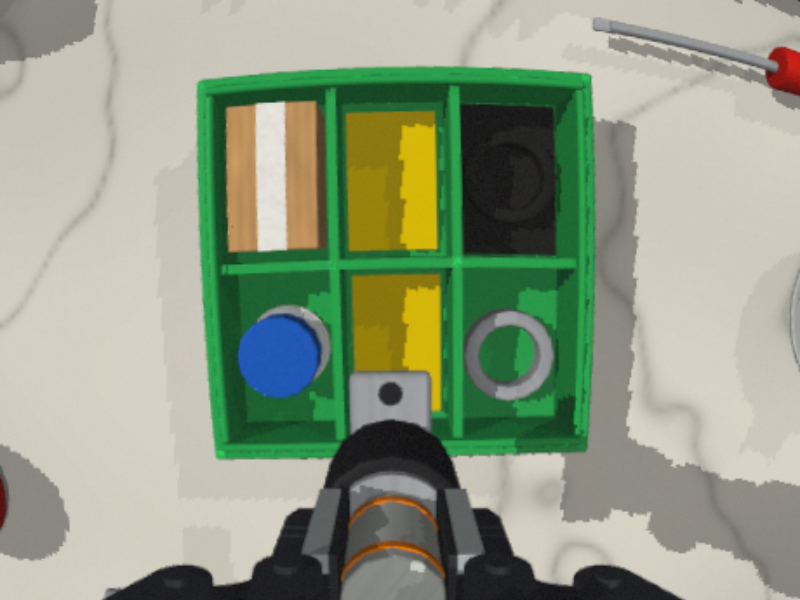

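The far pad shows as a complete 64x40 rectangle at 7.9°, and the flange hole in hand is at crop (390,393). I'll use the in-hand flange to check the offset.

Run:
```python
from h import *
c,s=pickle.load(open("w2.pkl","rb"))
f=lambda P:[[100+x*460/800,y*400/696] for x,y in P]
p=plane(c,f([[390,393],[349,372],[431,374]]),120,s)
R=rot(s); T=s["eef_pos"][:2]
print("hole rel tool",(p-T)@R[:2,:2], p); v=p[1]-p[2]; print("flange ang",np.degrees(np.arctan2(v[1],v[0]))-90)
b=np.radians(8); ex=np.array([np.cos(b),np.sin(b)]); ey=np.array([-ex[1],ex[0]])
P=plane(c,f([[199,82],[591,75],[587,450],[219,457]]),42,s)
print("corners",P,P.mean(0))
for C in (np.array([604,140.1]),): print(ex*38+ey+C,-ex*38+ey+C)
```

```text
hole rel tool [[ 24.56581697   0.69203466]
 [ 30.74877462 -11.07552467]
 [ 30.17888857  12.46131096]] [[568.562848   138.12525571]
 [573.31009919 150.54170694]
 [575.52897538 127.10274863]]
flange ang 5.407855394105653
corners [[672.27639386 229.56843147]
 [694.86419112  70.29497653]
 [536.10426321  47.94585614]
 [513.96845284 206.63707682]] [604.30332526 138.61158524]
[641.49101351 146.37884591] [566.23064029 135.80169023]
```

Request:
play_rows(steps=[{"angular": [0, 0, 0.6], "xyz": [8, 1, 0], "hand": 0}, {"angular": [0, 0, 0.6], "xyz": [22, 2.5, 0], "hand": 0}, {"angular": [0, 0, 0.6], "xyz": [30, 3, 0], "hand": 0}, {"angular": [0, 0, 0], "xyz": [26, 3, 0], "hand": 0}, {"angular": [0, 0, 0], "xyz": [12, 1, 0], "hand": 0}, {"angular": [0, 0, 0], "xyz": [0, 0, -10], "hand": 0}, {"angular": [0, 0, 0], "xyz": [0, 0, -20], "hand": 0}, {"angular": [0, 0, 0], "xyz": [0, 0, -20], "hand": 0}, {"angular": [0, 0, 0], "xyz": [0, 0, -8], "hand": 0}, {"angular": [0, 0, 0], "xyz": [0, 0, 0], "hand": 0}, {"angular": [0, 0, 0], "xyz": [0, 0, 0], "hand": 0}])

```text
clock: 5.4
eef_pos: [642.3, 147.8, 275.5]
eef_rot: [0.0, 0.997, 0.076, 0.0]
force: [-0.2, 0.2, -1.2]
width: 20.6
```

Run:
```python
from h import *
c,s=look("wrist","w3"); print(s["eef_pos"],np.degrees(np.arctan2(rot(s)[1,0],rot(s)[0,0])),s["force"])
cv2.imwrite("pics/w3b.png",cv2.resize(c["color"][:400,100:560,::-1],(800,696))[:600])
```

```text
[642.3455912  147.81869439 275.45061591] 8.739838946261484 [-0.2252723   0.24077131 -1.20386957]
```

View pics/w3b.png

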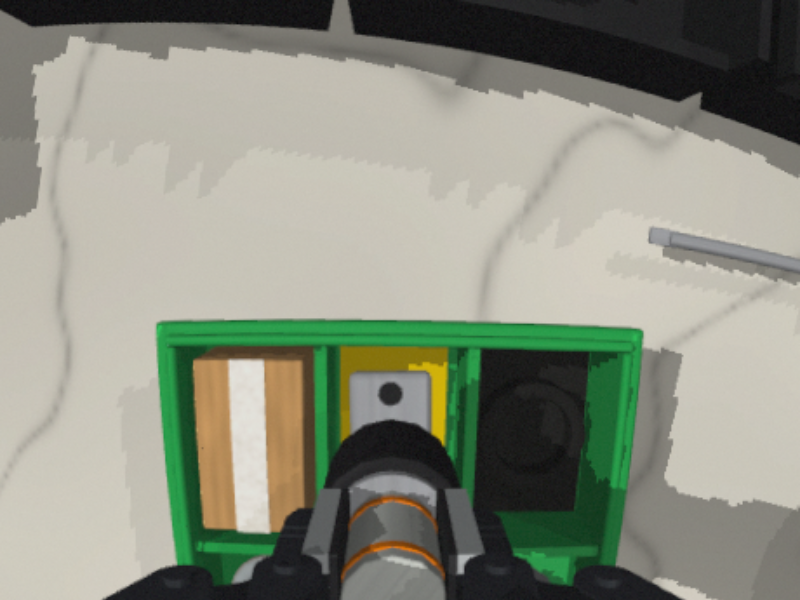

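The flange, centred at column 390, sits inside the cell but about 1 mm too far to +y. I'll correct that and lower it.

Request:
play_rows(steps=[{"angular": [0, 0, -0.5], "xyz": [0, -1.3, -8], "hand": 0}, {"angular": [0, 0, 0], "xyz": [0, 0, -15], "hand": 0}, {"angular": [0, 0, 0], "xyz": [0, 0, -13], "hand": 0}, {"angular": [0, 0, 0], "xyz": [0, 0, -7], "hand": 0}, {"angular": [0, 0, 0], "xyz": [0, 0, -3], "hand": 0}, {"angular": [0, 0, 0], "xyz": [0, 0, -2], "hand": 0}, {"angular": [0, 0, 0], "xyz": [0, 0, 0], "hand": 0}, {"angular": [0, 0, 0], "xyz": [0, 0, 0], "hand": 0}])

```text
clock: 6.25
eef_pos: [642.5, 146.7, 227.2]
eef_rot: [-0.0, 0.997, 0.072, 0.0]
force: [0.8, 0.0, -1.0]
width: 20.3
```

Request:
play_rows(steps=[{"angular": [0, 0, 0], "xyz": [0, 0, -1], "hand": 0}, {"angular": [0, 0, 0], "xyz": [0, 0, -0.7], "hand": 0}, {"angular": [0, 0, 0], "xyz": [0, 0, 0], "hand": 0}, {"angular": [0, 0, 0], "xyz": [0, 0, 0], "hand": 0}])

```text
clock: 6.65
eef_pos: [642.5, 146.7, 225.8]
eef_rot: [0.0, 0.997, 0.072, 0.0]
force: [-2.3, -0.5, 5.9]
width: 20.5
```

Request:
play_rows(steps=[{"angular": [0, 0, 0], "xyz": [0, 0, 0], "hand": 0.3}, {"angular": [0, 0, 0], "xyz": [0, 0, 0], "hand": 0.5}, {"angular": [0, 0, 0], "xyz": [0, 0, 0], "hand": 0.5}, {"angular": [0, 0, 0], "xyz": [0, 0, 0], "hand": 0.5}, {"angular": [0, 0, 0], "xyz": [0, 0, 10], "hand": 0.5}, {"angular": [0, 0, 0], "xyz": [0, 0, 25], "hand": 0.5}, {"angular": [0, 0, 0], "xyz": [0, 0, 35], "hand": 0.5}, {"angular": [0, 0, 0], "xyz": [-3, 0, 30], "hand": 0.5}, {"angular": [0, 0, 0], "xyz": [-8, 0, 10], "hand": 0.6}, {"angular": [0, 0, 0], "xyz": [-8, 0, 0], "hand": 0.6}, {"angular": [0, 0, 0], "xyz": [0, 0, 0], "hand": 0.6}, {"angular": [0, 0, 0], "xyz": [0, 0, 0], "hand": 0.6}])

```text
clock: 7.85
eef_pos: [622.9, 146.2, 333.7]
eef_rot: [0.0, 0.997, 0.072, -0.001]
force: [0.6, 0.3, -0.1]
width: 51.0
```

Run:
```python
from h import *
c,s=look("wrist","w4"); print(s["eef_pos"],s["force"],s["width"])
cv2.imwrite("pics/w4b.png",cv2.resize(c["color"][:400,100:560,::-1],(700,609))[:600])
```

```text
[622.93857521 146.18680669 333.72595015] [ 0.61124827  0.33831207 -0.08935968] 51.0024412499769
```

View pics/w4b.png

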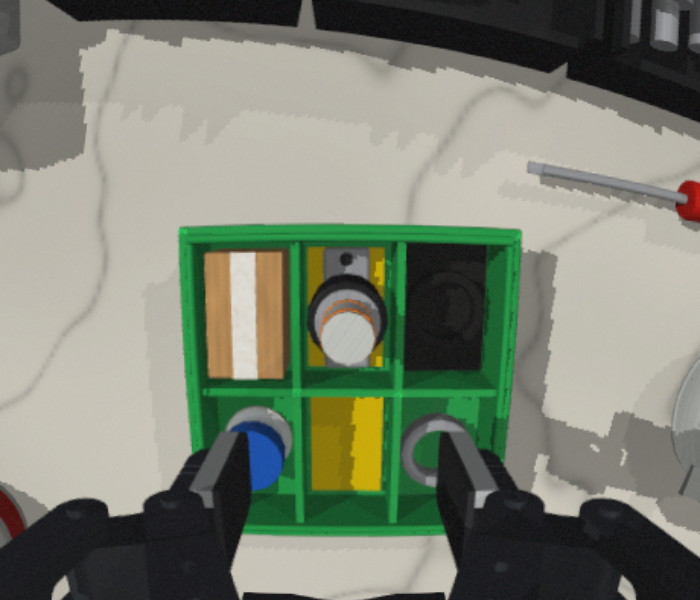

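Request:
play_rows(steps=[{"angular": [0, 0, 2.5], "xyz": [-8, -19, 0], "hand": 0.8}, {"angular": [0, 0, 5], "xyz": [-15, -38, 0], "hand": 0.8}, {"angular": [0, 0, 5], "xyz": [-15, -38, 0], "hand": 0.8}, {"angular": [0, 0, 5], "xyz": [-15, -38, 0], "hand": 0.8}, {"angular": [0, 0, 5], "xyz": [-15, -38, 0], "hand": 0.8}, {"angular": [0, 0, 5], "xyz": [-15, -38, 0], "hand": 0.8}, {"angular": [0, 0, 5], "xyz": [-15, -38, 0], "hand": 0.8}, {"angular": [0, 0, 5], "xyz": [-15, -38, 0], "hand": 0.8}, {"angular": [0, 0, 5], "xyz": [-15, -38, 0], "hand": 0.8}, {"angular": [0, 0, 5], "xyz": [-15, -38, 0], "hand": 0.8}, {"angular": [0, 0, 5], "xyz": [-15, -38, 0], "hand": 0.8}, {"angular": [0, 0, 5], "xyz": [-15, -38, 0], "hand": 0.8}, {"angular": [0, 0, 5], "xyz": [-15, -38, 0], "hand": 0.8}, {"angular": [0, 0, 2.5], "xyz": [-8, -19, 0], "hand": 0.8}, {"angular": [0, 0, 0], "xyz": [0, 0, 0], "hand": 0.8}, {"angular": [0, 0, 0], "xyz": [0, 0, 0], "hand": 0.8}])

```text
clock: 9.5
eef_pos: [427.3, -347.4, 334.3]
eef_rot: [-0.001, 0.803, 0.596, 0.0]
force: [0.5, 0.3, -0.5]
width: 68.4
```

Run:
```python
from h import *
c,s=look("wrist","w5"); print(s["eef_pos"],np.degrees(np.arctan2(rot(s)[1,0],rot(s)[0,0])),s["force"])
b=hsv(c,(100,100,40),(130,255,255))
for k in blobs(b,100): print(k[:,0].mean(0), cv2.boundingRect(k),cv2.minAreaRect(plane(c,k[:,0],78,s).astype(np.float32)))
cv2.imwrite("pics/w5b.png",c["color"][:400,100:560,::-1])
```

```text
[ 427.27625194 -347.41338032  334.29469265] 73.16782217267755 [ 0.50026011  0.295012   -0.52729726]
[327.94210526 247.31052632] (307, 215, 41, 65) ((429.3167419433594, -348.9145202636719), (42.20463562011719, 25.513412475585938), 73.23721313476562)
```

View pics/w5b.png

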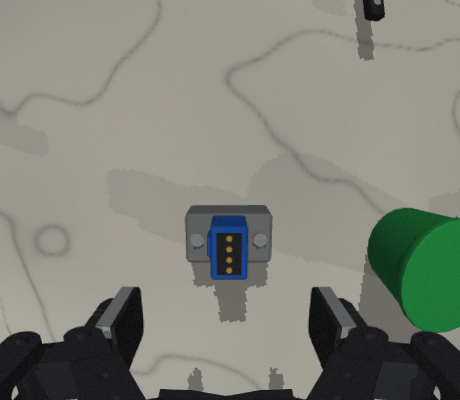

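The solenoid is standing upright on its pad in the far cell. The connector is aligned with the tool, its plug's top face spanning about (208..248, 228..279) in the crop.

Run:
```python
from h import *
c,s=pickle.load(open("w5.pkl","rb"))
P=plane(c,[[308,228],[348,228],[346,279],[311,279],[329.5,254]],78,s); print(P,P[:4].mean(0))
print("base top",plane(c,[[286,214],[371,214],[296.5,241],[361,241]],40,s))
```

```text
[[ 421.62890466 -333.17779997]
 [ 445.51140807 -340.37224052]
 [ 435.01748283 -372.67868256]
 [ 413.26755175 -366.10963301]
 [ 429.61547695 -353.27989778]] [ 428.85633683 -353.08458902]
base top [[ 405.12871708 -326.54478944]
 [ 464.12245955 -344.30180658]
 [ 406.24249431 -348.03453653]
 [ 451.7167598  -361.74122977]]
```

Request:
play_rows(steps=[{"angular": [0, 0, 0], "xyz": [2, -6, -15], "hand": 0.8}, {"angular": [0, 0, 0], "xyz": [0, 0, -30], "hand": 0.7}, {"angular": [0, 0, 0], "xyz": [0, 0, -30], "hand": 0.7}, {"angular": [0, 0, 0], "xyz": [0, 0, -22], "hand": 0.7}, {"angular": [0, 0, 0], "xyz": [0, 0, -12], "hand": 0.7}, {"angular": [0, 0, 0], "xyz": [0, 0, -6], "hand": 0.7}, {"angular": [0, 0, 0], "xyz": [0, 0, 0], "hand": 0.4}, {"angular": [0, 0, 0], "xyz": [0, 0, 0], "hand": 0}, {"angular": [0, 0, 0], "xyz": [0, 0, 0], "hand": 0}, {"angular": [0, 0, 0], "xyz": [0, 0, 0], "hand": 0}, {"angular": [0, 0, 0], "xyz": [0, 0, 0], "hand": 0}, {"angular": [0, 0, 0], "xyz": [0, 0, 0], "hand": 0}])

```text
clock: 10.75
eef_pos: [429.6, -353.6, 221.0]
eef_rot: [0.001, 0.803, 0.596, 0.0]
force: [-1.0, 0.6, 6.9]
width: 23.4
```

Request:
play_rows(steps=[{"angular": [0, 0, 0], "xyz": [0, 0, 10], "hand": 0}, {"angular": [0, 0, 0], "xyz": [0, 0, 30], "hand": 0}, {"angular": [0, 0, 0], "xyz": [0, 0, 40], "hand": 0}, {"angular": [0, 0, 1], "xyz": [5.5, 19, 25], "hand": 0}, {"angular": [0, 0, 1.9], "xyz": [10.5, 37.6, 10], "hand": 0}, {"angular": [0, 0, 1.9], "xyz": [10.5, 37.6, 0], "hand": 0}, {"angular": [0, 0, 1.9], "xyz": [10.5, 37.6, 0], "hand": 0}, {"angular": [0, 0, 1.9], "xyz": [10.5, 37.6, 0], "hand": 0}, {"angular": [0, 0, 1.9], "xyz": [10.5, 37.6, 0], "hand": 0}, {"angular": [0, 0, 1.9], "xyz": [10.5, 37.6, 0], "hand": 0}, {"angular": [0, 0, 1.9], "xyz": [10.5, 37.6, 0], "hand": 0}, {"angular": [0, 0, 1.9], "xyz": [10.5, 37.6, 0], "hand": 0}, {"angular": [0, 0, 1.9], "xyz": [10.5, 37.6, 0], "hand": 0}, {"angular": [0, 0, 1.9], "xyz": [10.5, 37.6, 0], "hand": 0}, {"angular": [0, 0, 1.9], "xyz": [10.5, 37.6, 0], "hand": 0}, {"angular": [0, 0, 1.9], "xyz": [10.5, 37.6, 0], "hand": 0}, {"angular": [0, 0, 1], "xyz": [5.5, 19, 0], "hand": 0}, {"angular": [0, 0, 0], "xyz": [0, 0, 0], "hand": 0}, {"angular": [0, 0, 0], "xyz": [0, 0, 0], "hand": 0}])

```text
clock: 12.65
eef_pos: [566.2, 135.7, 335.2]
eef_rot: [0.0, 0.656, 0.755, -0.0]
force: [-1.0, -0.6, -2.0]
width: 23.1
```

Run:
```python
from h import *
c,s=look("wrist","w6"); print(s["eef_pos"],np.degrees(np.arctan2(rot(s)[1,0],rot(s)[0,0])),s["force"],s["width"])
cv2.imwrite("pics/w6b.png",cv2.resize(c["color"][:400,100:560,::-1],(700,609))[:600])
# project pad outline of near cell and box corners estimate
```

```text
[566.21186382 135.65104546 335.19071436] 98.05899470365264 [-0.97542436 -0.57791301 -2.00261452] 23.102189689935358
```

View pics/w6b.png

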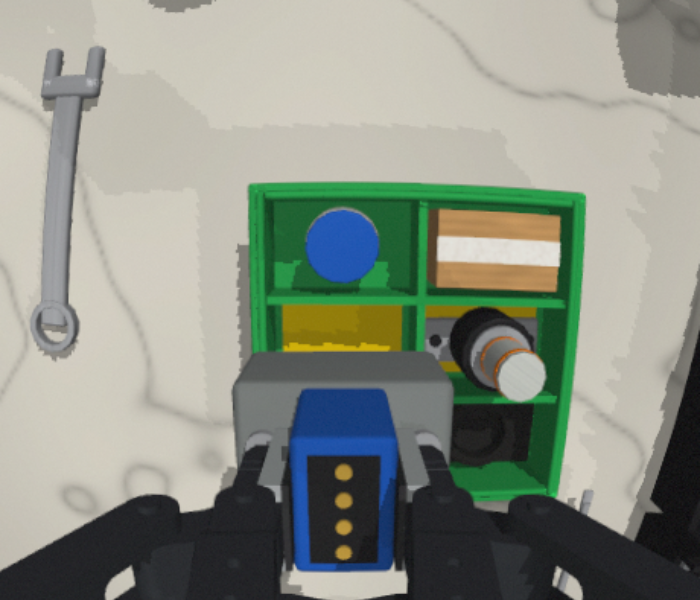

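The connector is in hand, its base's lower front edge at crop (258..440, 352). The solenoid is fine and the near yellow cell is at about (343,328). I'll check the in-hand offset.

Run:
```python
from h import *
c,s=pickle.load(open("w6.pkl","rb")); k=460/700
f=lambda P:[[100+x*k,y*k] for x,y in P]
R=rot(s)[:2,:2]; T=s["eef_pos"][:2]
print("base bottom",(plane(c,f([[260,352],[438,352]]),114,s)-T)@R)
print("base top",(plane(c,f([[234,385],[455,384]]),154,s)-T)@R)
print("plug top",(plane(c,f([[292,456],[394,456],[388,570],[293,570]]),192,s)-T)@R)
# cell edges at wall tops
print("left wall inner, middle divider faces at divider/pad row",plane(c,f([[283,320],[403,320],[253,400],[250,186],[584,196],[556,497]]),7,s),plane(c,f([[250,186],[584,196],[556,497]]),42,s))
y=hsv(c,(20,120,60),(32,255,255))
for q in blobs(y,100): print("yel",cv2.minAreaRect(plane(c,q[:,0],7,s).astype(np.float32)))
```

```text
base bottom [[ 17.45523463 -27.84799234]
 [ 17.51954133  34.32376253]]
base top [[ 17.68178789 -29.57961995]
 [ 18.02588421  32.63424037]]
plug top [[ 13.25310188  -9.99127743]
 [ 13.27158605  12.19210041]
 [-17.21393968  11.93121859]
 [-17.26180093 -10.88536894]]
left wall inner, middle divider faces at divider/pad row [[534.22651517 140.17733427]
 [597.91069919 149.25243123]
 [522.63860911  92.8256527 ]
 [507.83969743 208.96192148]
 [687.4371896  234.11028587]
 [713.44180091  54.14298225]] [[513.77726559 207.80316824]
 [672.23163773 229.9909407 ]
 [695.17485541  71.21029317]]
yel ((909.23095703125, 114.07444763183594), (65.31671142578125, 143.90127563476562), 50.56277847290039)
yel ((565.9268798828125, 140.55868530273438), (63.553932189941406, 24.979726791381836), 8.060623168945312)
yel ((623.1342163085938, 157.9357452392578), (27.714733123779297, 5.861421585083008), 8.864771842956543)
yel ((658.0999755859375, 163.02833557128906), (25.70627212524414, 5.137650966644287), 9.256623268127441)
```

Request:
play_rows(steps=[{"angular": [0, 0, 0], "xyz": [-1.6, 1.2, -10], "hand": 0}, {"angular": [0, 0, 0], "xyz": [0, 0, -25], "hand": 0}, {"angular": [0, 0, 0], "xyz": [0, 0, -25], "hand": 0}, {"angular": [0, 0, 0], "xyz": [0, 0, -10], "hand": 0}, {"angular": [0, 0, 0], "xyz": [0, 0, -8], "hand": 0}, {"angular": [0, 0, 0], "xyz": [0, 0, -8], "hand": 0}, {"angular": [0, 0, 0], "xyz": [0, 0, 0], "hand": 0}])

```text
clock: 13.4
eef_pos: [564.6, 136.7, 248.6]
eef_rot: [-0.0, 0.656, 0.755, -0.0]
force: [0.8, -0.3, -0.6]
width: 22.8
```

Request:
play_rows(steps=[{"angular": [0, 0, 0], "xyz": [0, 0, -8], "hand": 0}, {"angular": [0, 0, 0], "xyz": [0, 0, -7], "hand": 0}, {"angular": [0, 0, 0], "xyz": [0, 0, -4], "hand": 0}, {"angular": [0, 0, 0], "xyz": [0, 0, -1.5], "hand": 0}, {"angular": [0, 0, 0], "xyz": [0, 0, -0.7], "hand": 0}, {"angular": [0, 0, 0], "xyz": [0, 0, 0], "hand": 0}, {"angular": [0, 0, 0], "xyz": [0, 0, 0], "hand": 0}])

```text
clock: 14.1
eef_pos: [564.7, 137.1, 228.1]
eef_rot: [0.0, 0.656, 0.755, 0.0]
force: [-1.6, 0.0, 2.2]
width: 23.2
```

Request:
play_rows(steps=[{"angular": [0, 0, 0], "xyz": [0, 0, -0.5], "hand": 0}, {"angular": [0, 0, 0], "xyz": [0, 0, 0], "hand": 0.4}, {"angular": [0, 0, 0], "xyz": [0, 0, 0], "hand": 0.5}, {"angular": [0, 0, 0], "xyz": [0, 0, 0], "hand": 0.5}, {"angular": [0, 0, 0], "xyz": [0, 0, 0], "hand": 0.5}, {"angular": [0, 0, 0], "xyz": [0, 0, 10], "hand": 0.5}, {"angular": [0, 0, 0], "xyz": [0, 0, 25], "hand": 0.5}, {"angular": [0, 0, 0], "xyz": [0, 0, 35], "hand": 0.5}, {"angular": [0, 0, 0], "xyz": [0, 0, 20], "hand": 0.5}, {"angular": [0, 0, -2], "xyz": [2.5, -20, 0], "hand": 0.5}, {"angular": [0, 0, -2.5], "xyz": [3, -41, 0], "hand": 0.5}, {"angular": [0, 0, -2.5], "xyz": [3, -41, 0], "hand": 0.5}, {"angular": [0, 0, -2.5], "xyz": [3, -41, 0], "hand": 0.5}, {"angular": [0, 0, -2.5], "xyz": [3, -41, 0], "hand": 0.5}, {"angular": [0, 0, -2.5], "xyz": [3, -41, 0], "hand": 0.5}, {"angular": [0, 0, -2.5], "xyz": [3, -41, 0], "hand": 0.5}, {"angular": [0, 0, -2.5], "xyz": [4, -41, -5], "hand": 0.5}, {"angular": [0, 0, -2], "xyz": [4, -20, -5], "hand": 0.5}, {"angular": [0, 0, 0], "xyz": [0, 0, 0], "hand": 0.5}, {"angular": [0, 0, 0], "xyz": [0, 0, 0], "hand": 0.5}])

```text
clock: 16.1
eef_pos: [593.4, -189.0, 307.5]
eef_rot: [-0.0, 0.785, 0.62, 0.0]
force: [-0.1, 0.3, 0.3]
width: 42.5
```

Run:
```python
from h import *
c,s=look("wrist","w7"); print(s["eef_pos"],np.degrees(np.arctan2(rot(s)[1,0],rot(s)[0,0])),s["force"],s["width"])
t,_=look("top","t7")
a=cv2.resize(c["color"][:450,60:600,::-1],(540,450)); b=cv2.resize(t["color"][160:340,190:440,::-1],(260,187))
im=np.zeros((450,800,3),np.uint8); im[:,:540]=a; im[:187,540:]=b; cv2.imwrite("pics/w7b.png",im)
```

```text
[ 593.3754119  -189.04145325  307.54344308] 76.60274714206072 [-0.12026379  0.33447973  0.27808337] 42.45527361628789
```

View pics/w7b.png

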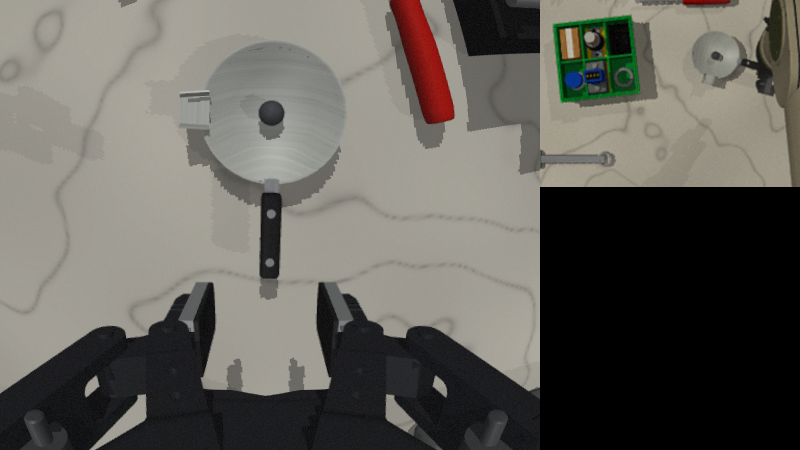

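Both parts stand in the middle cells. The ball is at (271,113) in the dish and the handle runs (270,193)–(270,278), nearly along tool x. The lip is on the left, at about (182,110).

Run:
```python
from h import *
c,s=pickle.load(open("w7.pkl","rb"))
P=plane(c,[[331,214],[329.5,262],[331.5,193],[329.5,278]],34,s); print(P,P[:2].mean(0),P[2:].mean(0))
b=plane(c,[[331,113]],16,s)[0]; print("ball",b)
d=b-P[:2].mean(0); print(np.degrees(np.arctan2(d[1],d[0])),np.linalg.norm(d))
d=P[0]-P[1]; print(np.degrees(np.arctan2(d[1],d[0])))
g=cv2.cvtColor(c["color"],cv2.COLOR_RGB2GRAY); m=((g<70)*255).astype(np.uint8); m[:180]=0;m[282:]=0;m[:,:300]=0;m[:,360:]=0
q=blobs(m)[0]; r=cv2.minAreaRect(plane(c,q[:,0],34,s).astype(np.float32)); print("handle",r)
L=plane(c,[[241,94],[241,129],[239,111]],24,s); print("lip",L)
d=L[2]-b; print("lip dir",np.degrees(np.arctan2(d[1],d[0]))-90,np.linalg.norm(d))
circ=plane(c,[[266,110],[406,112],[335,41],[335,184]],23,s); print(circ, circ[:2].mean(0),circ[2:].mean(0))
```

```text
[[ 602.45837274 -173.29453829]
 [ 593.83384866 -205.7380577 ]
 [ 605.99112393 -159.64758038]
 [ 591.15398585 -217.20813769]] [ 598.1461107 -189.516298 ] [ 598.57255489 -188.42785904]
ball [ 618.30413876 -107.12171399]
76.25249213100747 84.82460473787638
75.11324260420102
handle ((598.24169921875, -188.3285369873047), (59.69826126098633, 13.421609878540039), 75.15478515625)
lip [[ 561.95321368  -79.23699884]
 [ 556.16521527 -102.94721032]
 [ 557.81862161  -90.41633175]]
lip dir 74.56047904280888 62.750040484309004
[[ 575.91118341  -94.76655256]
 [ 668.38660597 -117.47809318]
 [ 632.48005354  -58.71474832]
 [ 609.58184756 -155.61593082]] [ 622.14889469 -106.12232287] [ 621.03095055 -107.16533957]
```

Request:
play_rows(steps=[{"angular": [0, 0, -1.3], "xyz": [4, 0.2, -10], "hand": 0.5}, {"angular": [0, 0, 0], "xyz": [0, 0, -25], "hand": 0.5}, {"angular": [0, 0, 0], "xyz": [0, 0, -30], "hand": 0.5}, {"angular": [0, 0, 0], "xyz": [0, 0, -25], "hand": 0.5}, {"angular": [0, 0, 0], "xyz": [0, 0, -18], "hand": 0.5}, {"angular": [0, 0, 0], "xyz": [0, 0, -12], "hand": 0.45}, {"angular": [0, 0, 0], "xyz": [0, 0, -6], "hand": 0.4}, {"angular": [0, 0, 0], "xyz": [0, 0, 0], "hand": 0.35}, {"angular": [0, 0, 0], "xyz": [0, 0, 0], "hand": 0.3}, {"angular": [0, 0, 0], "xyz": [0, 0, 0], "hand": 0.27}])

```text
clock: 17.2
eef_pos: [597.6, -189.9, 182.4]
eef_rot: [0.001, 0.792, 0.61, 0.0]
force: [-0.4, -0.7, -0.7]
width: 22.9
```

Run:
```python
from h import *
c,s=look("wrist","w8"); print(s["eef_pos"],np.degrees(np.arctan2(rot(s)[1,0],rot(s)[0,0])),s["force"],s["width"])
g=cv2.cvtColor(c["color"],cv2.COLOR_RGB2GRAY)
T=s["eef_pos"][:2];R=rot(s)[:2,:2]
# handle edges on a row near the dish end, and finger pad gap
for tx in (20,25):
    p=[project(c,np.r_[T+R@[tx,y],34],s)[0] for y in range(-30,31,2)]
    print(tx,[int(g[int(round(b)),int(round(a))]) for a,b in p])
```

```text
[ 597.62155049 -189.91834883  182.38749374] 75.23410586306065 [-0.43595694 -0.69849203 -0.66266611] 22.873018583662915
20 [164, 162, 162, 164, 163, 160, 163, 162, 161, 161, 161, 161, 18, 35, 45, 123, 92, 31, 16, 167, 167, 165, 165, 164, 163, 165, 164, 165, 164, 165, 167]
25 [164, 163, 163, 163, 161, 163, 162, 162, 161, 161, 161, 161, 26, 36, 37, 30, 30, 30, 23, 152, 148, 146, 143, 150, 146, 149, 147, 145, 143, 143, 148]
```

The handle is centred between the pads. I'll close gently and then check.

Request:
play_rows(steps=[{"angular": [0, 0, 0], "xyz": [0, 0, -1], "hand": 0.25}, {"angular": [0, 0, 0], "xyz": [0, 0, 0], "hand": 0.23}, {"angular": [0, 0, 0], "xyz": [0, 0, 0], "hand": 0.21}, {"angular": [0, 0, 0], "xyz": [0, 0, 0], "hand": 0.19}, {"angular": [0, 0, 0], "xyz": [0, 0, 0], "hand": 0.17}, {"angular": [0, 0, 0], "xyz": [0, 0, 0], "hand": 0.15}, {"angular": [0, 0, 0], "xyz": [0, 0, 0], "hand": 0.12}, {"angular": [0, 0, 0], "xyz": [0, 0, 0], "hand": 0.08}, {"angular": [0, 0, 0], "xyz": [0, 0, 0], "hand": 0}, {"angular": [0, 0, 0], "xyz": [0, 0, 0], "hand": 0}, {"angular": [0, 0, 0], "xyz": [0, 0, 0], "hand": 0}, {"angular": [0, 0, 0], "xyz": [0, 0, 0], "hand": 0}])

```text
clock: 18.45
eef_pos: [597.2, -189.9, 180.4]
eef_rot: [0.0, 0.792, 0.61, 0.0]
force: [-0.2, -0.3, 1.1]
width: 13.0
```

```bash
cat > ball.py <<'E'
from h import *
def ball(dz,c,s):
    "ball and handle geometry in tool frame; dz = lift"
    g=cv2.cvtColor(c["color"],cv2.COLOR_RGB2GRAY); R=rot(s)[:2,:2]; T=s["eef_pos"][:2]
    u=project(c,np.r_[T+R@[86,0],16+dz],s)[0]
    m=np.zeros_like(g); a,b=np.round(u).astype(int); w=45
    y0,y1,x0,x1=max(b-w,0),b+w,max(a-w,0),a+w
    m[y0:y1,x0:x1]=(g[y0:y1,x0:x1]<75)*255
    out=[]
    for k in blobs(m,60)[:3]:
        (x,y),r=cv2.minEnclosingCircle(k); out.append((((plane(c,[[x,y]],16+dz,s)[0]-T)@R).round(1),round(r,1),cv2.contourArea(k)))
    return u,out
def rim(dz,c,s):
    "dish tilt check: apparent dish centre px"
if __name__=="__main__":
    import sys
    c,s=look("wrist",sys.argv[1]); z=float(s["eef_pos"][2])-181.4
    print(s["clock"],s["eef_pos"].round(1),np.degrees(np.arctan2(rot(s)[1,0],rot(s)[0,0])).round(2),"tilt",rot(s)[:,2].round(4),s["force"].round(1),s["torque"].round(2),s["width"])
    print(ball(z,c,s))
E
python3 ball.py w9
```

```text
18.45 [ 597.2 -189.9  180.4] 75.24 tilt [ 1.e-04 -1.e-04 -1.e+00] [-0.2 -0.3  1.1] [0.01 0.13 0.05] 13.022271990177968
(array([321.40794507,  83.39045271]), [(array([85.7, -0.4]), 24.9, 1825.5)])
```

The ball is centred at tool (85.7, -0.4). I'll lift straight up gently and check for sag.

Request:
play_rows(steps=[{"angular": [0, 0, 0], "xyz": [0, 0, 0.5], "hand": 0}, {"angular": [0, 0, 0], "xyz": [0, 0, 1], "hand": 0}, {"angular": [0, 0, 0], "xyz": [0, 0, 2], "hand": 0}, {"angular": [0, 0, 0], "xyz": [0, 0, 4], "hand": 0}, {"angular": [0, 0, 0], "xyz": [0, 0, 6], "hand": 0}, {"angular": [0, 0, 0], "xyz": [0, 0, 7], "hand": 0}, {"angular": [0, 0, 0], "xyz": [0, 0, 8], "hand": 0}, {"angular": [0, 0, 0], "xyz": [0, 0, 8], "hand": 0}, {"angular": [0, 0, 0], "xyz": [0, 0, 7], "hand": 0}, {"angular": [0, 0, 0], "xyz": [0, 0, 6], "hand": 0}, {"angular": [0, 0, 0], "xyz": [0, 0, 4.5], "hand": 0}, {"angular": [0, 0, 0], "xyz": [0, 0, 3], "hand": 0}, {"angular": [0, 0, 0], "xyz": [0, 0, 1], "hand": 0}, {"angular": [0, 0, 0], "xyz": [0, 0, 0], "hand": 0}, {"angular": [0, 0, 0], "xyz": [0, 0, 0], "hand": 0}])

```text
clock: 20.0
eef_pos: [597.1, -189.9, 238.0]
eef_rot: [-0.0, 0.792, 0.61, -0.0]
force: [-0.1, 0.1, -1.7]
width: 12.9
```

```bash
sed -i 's/181.4/180.4/' ball.py; python3 ball.py w10
python3 - <<'E'
from h import *
# compare pixel features before/after lift (should be same in wrist image if rigid)
g=[cv2.cvtColor(pickle.load(open(n,"rb"))[0]["color"],cv2.COLOR_RGB2GRAY) for n in("w9.pkl","w10.pkl")]
for box in ((225,420,10,180),):
    a,b,y0,y1=box
    f=lambda G:cv2.goodFeaturesToTrack(G[y0:y1,a:b],60,0.02,6)
    p=f(g[0])+np.float32([a,y0]); q,st,e=cv2.calcOpticalFlowPyrLK(g[0],g[1],p,None,winSize=(21,21))
    o=st[:,0]==1; d=(q-p)[o,0]; P=p[o,0]
    near=np.linalg.norm(d,axis=1)<15; print(np.c_[P[near],d[near]].round(1)[:30])
E
```

```text
20.0 [ 597.1 -189.9  238. ] 75.24 tilt [-4.e-04  1.e-04 -1.e+00] [-0.1  0.1 -1.7] [-0.13 -0.01  0.  ] 12.925213369746418
(array([321.61501227,  82.98328583]), [(array([85.4, -0.5]), 24.8, 1814.5)])
[[ 3.12e+02  1.36e+02  3.30e+00  1.80e+00]
 [ 2.99e+02  1.01e+02  7.00e-01  1.00e+00]
 [ 3.00e+02  1.26e+02  3.50e+00  2.00e+00]
 [ 3.37e+02  1.26e+02 -2.00e+00  3.00e+00]
 [ 3.44e+02  1.16e+02 -2.10e+00  3.10e+00]
 [ 3.07e+02  1.31e+02  3.40e+00  1.80e+00]
 [ 3.41e+02  9.90e+01  1.00e-01  0.00e+00]
 [ 2.96e+02  9.30e+01  3.00e-01  9.00e-01]
 [ 3.42e+02  7.20e+01  1.00e-01  3.00e-01]
 [ 2.95e+02  8.30e+01  3.00e-01  3.00e-01]
 [ 3.26e+02  1.34e+02 -2.30e+00  2.90e+00]
 [ 3.32e+02  1.32e+02 -1.90e+00  3.00e+00]
 [ 3.44e+02  9.00e+01 -0.00e+00  3.00e-01]
 [ 3.19e+02  1.35e+02  3.30e+00  1.80e+00]
 [ 2.97e+02  1.11e+02  2.40e+00  1.40e+00]
 [ 2.98e+02  1.19e+02  3.20e+00  2.10e+00]
 [ 3.43e+02  1.06e+02 -1.40e+00  1.40e+00]
 [ 3.06e+02  6.30e+01  1.00e-01  5.00e-01]
 [ 3.35e+02  1.04e+02 -8.00e-01  9.00e-01]
 [ 2.71e+02  6.10e+01  3.00e-01  2.10e+00]
 [ 2.62e+02  7.00e+01  2.00e-01  6.00e-01]
 [ 3.12e+02  1.07e+02  2.00e-01  2.00e-01]
 [ 3.01e+02  6.90e+01  2.00e-01  4.00e-01]
 [ 3.45e+02  8.00e+01  1.00e-01  3.00e-01]
 [ 3.32e+02  6.30e+01  1.00e-01  4.00e-01]
 [ 2.85e+02  5.20e+01 -2.00e-01  1.10e+00]
 [ 3.17e+02  6.00e+01  3.00e-01  4.00e-01]]
```

There is no sag to see and the ball is still central. Next I'll work out a smooth 6 s combined turn and shift, with the dish middle moving in a straight line.

Run:
```python
import numpy as np
N=60;t=np.arange(N+1)/N; f=10*t**3-15*t**4+6*t**5
a0,a1=75.24,8.0; T0=np.array([597.1,-189.9]); u=lambda a:np.c_[np.cos(np.radians(a)),np.sin(np.radians(a))]
m0=T0+86*u([a0])[0]; m1=np.array([657.2,34.3]); a=a0+(a1-a0)*f
P=m0+(m1-m0)*f[:,None]-86*u(a); print(m0,P[-1])
d=np.diff(np.round(P,1),axis=0); w=np.diff(np.round(a,1))
for i in range(N): print(f"{w[i]:.1f} {d[i,0]:.1f} {d[i,1]:.1f}",end=" | " if (i+1)%20 else "\n\n")
```

```text
[ 619.01028241 -106.73787205] [572.03694609  22.33111332]
0.0 0.0 0.0 | 0.0 0.0 0.1 | 0.0 -0.1 0.1 | -0.1 -0.1 0.2 | -0.2 -0.1 0.4 | -0.2 -0.2 0.6 | -0.3 -0.3 0.8 | -0.5 -0.3 1.0 | -0.4 -0.5 1.3 | -0.6 -0.5 1.5 | -0.7 -0.6 1.8 | -0.9 -0.7 2.0 | -0.9 -0.8 2.4 | -1.0 -0.8 2.7 | -1.1 -1.0 3.0 | -1.3 -1.0 3.3 | -1.3 -1.1 3.6 | -1.4 -1.1 3.9 | -1.6 -1.2 4.2 | -1.6 -1.2 4.6

-1.7 -1.3 4.8 | -1.7 -1.2 5.1 | -1.9 -1.3 5.4 | -1.9 -1.2 5.7 | -2.0 -1.3 5.8 | -2.0 -1.2 6.2 | -2.0 -1.1 6.3 | -2.1 -1.1 6.4 | -2.1 -1.0 6.6 | -2.1 -1.0 6.8 | -2.1 -0.8 6.8 | -2.1 -0.8 6.8 | -2.0 -0.7 6.8 | -2.1 -0.5 6.9 | -2.0 -0.5 6.7 | -2.0 -0.4 6.7 | -1.9 -0.3 6.5 | -1.8 -0.2 6.4 | -1.8 -0.1 6.1 | -1.7 0.0 5.9

-1.6 0.0 5.7 | -1.5 0.1 5.3 | -1.5 0.2 5.1 | -1.3 0.2 4.7 | -1.2 0.2 4.4 | -1.2 0.2 4.0 | -1.0 0.2 3.6 | -0.9 0.2 3.3 | -0.8 0.3 2.9 | -0.7 0.2 2.5 | -0.6 0.1 2.1 | -0.5 0.2 1.8 | -0.4 0.1 1.4 | -0.3 0.1 1.2 | -0.3 0.1 0.8 | -0.1 0.1 0.6 | -0.1 0.0 0.4 | -0.1 0.0 0.1 | 0.0 0.0 0.1 | 0.0 0.0 0.0
```

Request:
play_rows(steps=[{"angular": [0, 0, 0], "xyz": [0, 0, 0], "hand": 0}, {"angular": [0, 0, 0], "xyz": [0, 0.1, 0], "hand": 0}, {"angular": [0, 0, 0], "xyz": [-0.1, 0.1, 0], "hand": 0}, {"angular": [0, 0, -0.1], "xyz": [-0.1, 0.2, 0], "hand": 0}, {"angular": [0, 0, -0.2], "xyz": [-0.1, 0.4, 0], "hand": 0}, {"angular": [0, 0, -0.2], "xyz": [-0.2, 0.6, 0], "hand": 0}, {"angular": [0, 0, -0.3], "xyz": [-0.3, 0.8, 0], "hand": 0}, {"angular": [0, 0, -0.5], "xyz": [-0.3, 1.0, 0], "hand": 0}, {"angular": [0, 0, -0.4], "xyz": [-0.5, 1.3, 0], "hand": 0}, {"angular": [0, 0, -0.6], "xyz": [-0.5, 1.5, 0], "hand": 0}, {"angular": [0, 0, -0.7], "xyz": [-0.6, 1.8, 0], "hand": 0}, {"angular": [0, 0, -0.9], "xyz": [-0.7, 2.0, 0], "hand": 0}, {"angular": [0, 0, -0.9], "xyz": [-0.8, 2.4, 0], "hand": 0}, {"angular": [0, 0, -1.0], "xyz": [-0.8, 2.7, 0], "hand": 0}, {"angular": [0, 0, -1.1], "xyz": [-1.0, 3.0, 0], "hand": 0}, {"angular": [0, 0, -1.3], "xyz": [-1.0, 3.3, 0], "hand": 0}, {"angular": [0, 0, -1.3], "xyz": [-1.1, 3.6, 0], "hand": 0}, {"angular": [0, 0, -1.4], "xyz": [-1.1, 3.9, 0], "hand": 0}, {"angular": [0, 0, -1.6], "xyz": [-1.2, 4.2, 0], "hand": 0}, {"angular": [0, 0, -1.6], "xyz": [-1.2, 4.6, 0], "hand": 0}])

```text
clock: 22.05
eef_pos: [585.5, -152.0, 238.3]
eef_rot: [0.0, 0.862, 0.508, 0.0]
force: [-0.0, -0.3, -0.2]
width: 12.7
```

Request:
play_rows(steps=[{"angular": [0, 0, -1.7], "xyz": [-1.3, 4.8, 0], "hand": 0}, {"angular": [0, 0, -1.7], "xyz": [-1.2, 5.1, 0], "hand": 0}, {"angular": [0, 0, -1.9], "xyz": [-1.3, 5.4, 0], "hand": 0}, {"angular": [0, 0, -1.9], "xyz": [-1.2, 5.7, 0], "hand": 0}, {"angular": [0, 0, -2.0], "xyz": [-1.3, 5.8, 0], "hand": 0}, {"angular": [0, 0, -2.0], "xyz": [-1.2, 6.2, 0], "hand": 0}, {"angular": [0, 0, -2.0], "xyz": [-1.1, 6.3, 0], "hand": 0}, {"angular": [0, 0, -2.1], "xyz": [-1.1, 6.4, 0], "hand": 0}, {"angular": [0, 0, -2.1], "xyz": [-1.0, 6.6, 0], "hand": 0}, {"angular": [0, 0, -2.1], "xyz": [-1.0, 6.8, 0], "hand": 0}, {"angular": [0, 0, -2.1], "xyz": [-0.8, 6.8, 0], "hand": 0}, {"angular": [0, 0, -2.1], "xyz": [-0.8, 6.8, 0], "hand": 0}, {"angular": [0, 0, -2.0], "xyz": [-0.7, 6.8, 0], "hand": 0}, {"angular": [0, 0, -2.1], "xyz": [-0.5, 6.9, 0], "hand": 0}, {"angular": [0, 0, -2.0], "xyz": [-0.5, 6.7, 0], "hand": 0}, {"angular": [0, 0, -2.0], "xyz": [-0.4, 6.7, 0], "hand": 0}, {"angular": [0, 0, -1.9], "xyz": [-0.3, 6.5, 0], "hand": 0}, {"angular": [0, 0, -1.8], "xyz": [-0.2, 6.4, 0], "hand": 0}, {"angular": [0, 0, -1.8], "xyz": [-0.1, 6.1, 0], "hand": 0}, {"angular": [0, 0, -1.7], "xyz": [0, 5.9, 0], "hand": 0}])

```text
clock: 24.05
eef_pos: [569.5, -27.0, 238.4]
eef_rot: [-0.0, 0.982, 0.191, 0.0]
force: [-0.6, -0.4, -2.0]
width: 12.8
```

Request:
play_rows(steps=[{"angular": [0, 0, -1.6], "xyz": [0, 5.7, 0], "hand": 0}, {"angular": [0, 0, -1.5], "xyz": [0.1, 5.3, 0], "hand": 0}, {"angular": [0, 0, -1.5], "xyz": [0.2, 5.1, 0], "hand": 0}, {"angular": [0, 0, -1.3], "xyz": [0.2, 4.7, 0], "hand": 0}, {"angular": [0, 0, -1.2], "xyz": [0.2, 4.4, 0], "hand": 0}, {"angular": [0, 0, -1.2], "xyz": [0.2, 4.0, 0], "hand": 0}, {"angular": [0, 0, -1.0], "xyz": [0.2, 3.6, 0], "hand": 0}, {"angular": [0, 0, -0.9], "xyz": [0.2, 3.3, 0], "hand": 0}, {"angular": [0, 0, -0.8], "xyz": [0.3, 2.9, 0], "hand": 0}, {"angular": [0, 0, -0.7], "xyz": [0.2, 2.5, 0], "hand": 0}, {"angular": [0, 0, -0.6], "xyz": [0.1, 2.1, 0], "hand": 0}, {"angular": [0, 0, -0.5], "xyz": [0.2, 1.8, 0], "hand": 0}, {"angular": [0, 0, -0.4], "xyz": [0.1, 1.4, 0], "hand": 0}, {"angular": [0, 0, -0.3], "xyz": [0.1, 1.2, 0], "hand": 0}, {"angular": [0, 0, -0.3], "xyz": [0.1, 0.8, 0], "hand": 0}, {"angular": [0, 0, -0.1], "xyz": [0.1, 0.6, 0], "hand": 0}, {"angular": [0, 0, -0.1], "xyz": [0, 0.4, 0], "hand": 0}, {"angular": [0, 0, -0.1], "xyz": [0, 0.1, 0], "hand": 0}, {"angular": [0, 0, 0], "xyz": [0, 0.1, 0], "hand": 0}, {"angular": [0, 0, 0], "xyz": [0, 0, 0], "hand": 0}])

```text
clock: 26.05
eef_pos: [572.1, 22.3, 238.4]
eef_rot: [0.0, 0.998, 0.07, 0.0]
force: [-0.2, 0.2, -0.7]
width: 13.2
```

```bash
python3 ball.py w11
python3 - <<'E'
from h import *
c,_=look("scene","s11"); w=pickle.load(open("w11.pkl","rb"))[0]
im=np.zeros((400,800,3),np.uint8); im[:,:460]=w["color"][:400,100:560,::-1]
im[:,460:]=cv2.resize(c["color"][190:360,290:434,::-1],(340,400)); cv2.imwrite("pics/w11b.png",im)
E
```

```text
26.05 [572.1  22.3 238.4] 8.04 tilt [ 1.e-04 -1.e-04 -1.e+00] [-0.2  0.2 -0.7] [-0.    0.1  -0.01] 13.208413336483206
(array([322.48984066,  87.57329248]), [(array([87.1, -0.5]), 24.5, 623.5)])
```

View pics/w11b.png

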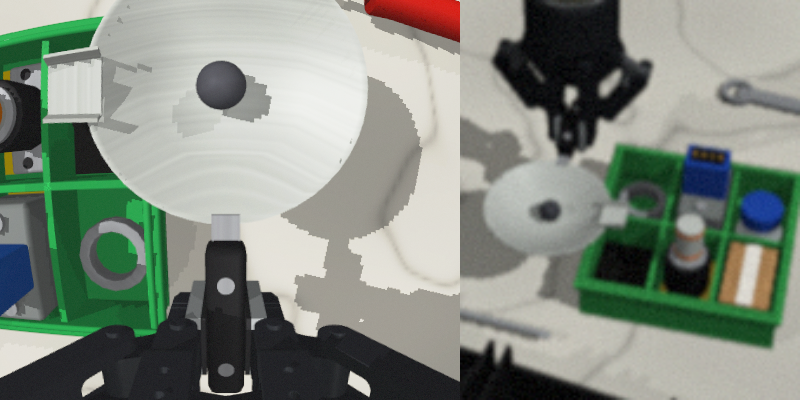

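The lip now points in over the black cell, the ball is in the middle at crop (221,85), and both parts are standing. I'll check the lip's position and any sag since the grasp.

Run:
```python
from h import *
W={n:pickle.load(open(n+".pkl","rb")) for n in("w9","w10","w11")}
c,s=W["w11"]
L=plane(c,[[145,54],[145,122],[145,88]],82,s); print("lip",L,"target 648.6 95.7, tool:",(L-s["eef_pos"][:2])@rot(s)[:2,:2])
G={}
for n,(c,s) in W.items():
    g=cv2.cvtColor(c["color"],cv2.COLOR_RGB2GRAY).astype(np.float32); G[n]=cv2.magnitude(cv2.Sobel(g,5,1,0),cv2.Sobel(g,5,0,1))
for nm,(x0,x1,y0,y1) in dict(lip=(135,210,40,135),rightrim=(430,475,50,180),rod=(305,345,205,245),rivet=(310,342,270,300)).items():
    t=G["w11"][y0:y1,x0:x1]
    for n in("w9","w10"):
        r=cv2.matchTemplate(G[n][max(0,y0-12):y1+12,x0-12:x1+12],t,cv2.TM_CCOEFF_NORMED); _,m,_,p=cv2.minMaxLoc(r); print(nm,n,round(m,2),p[0]-12,p[1]-12)
print("corner -y wall: race outer, wall line at rim", plane(c,[[100+165,325],[100+160,230]],42,s))
```

```text
lip [[664.11184369 100.21215011]
 [638.77159348  96.34732132]
 [651.26803546  98.04526769]] target 648.6 95.7, tool: [[101.9839325  -64.26016344]
 [ 76.35220543 -63.97776784]
 [ 88.96329731 -63.91109633]]
lip w9 0.44 -1 0
lip w10 0.5 0 0
rightrim w9 0.35 -1 0
rightrim w10 0.45 -1 0
rod w9 0.89 -1 0
rod w10 0.88 0 0
rivet w9 0.94 0 0
rivet w10 0.94 0 0
corner -y wall: race outer, wall line at rim [[545.39478636  48.24411769]
 [594.21529589  54.91559527]]
```

Request:
play_rows(steps=[{"angular": [0, 0, 0], "xyz": [0, 0, -0.3], "hand": 0}, {"angular": [0, 0, 0], "xyz": [-0.1, -0.1, -0.6], "hand": 0}, {"angular": [0, 0, 0], "xyz": [-0.2, -0.1, -0.9], "hand": 0}, {"angular": [0, 0, 0], "xyz": [-0.2, -0.2, -1.2], "hand": 0}, {"angular": [0, 0, 0], "xyz": [-0.3, -0.2, -1.5], "hand": 0}, {"angular": [0, 0, 0], "xyz": [-0.3, -0.2, -1.5], "hand": 0}, {"angular": [0, 0, 0], "xyz": [-0.2, -0.1, -1.2], "hand": 0}, {"angular": [0, 0, 0], "xyz": [-0.1, -0.1, -0.9], "hand": 0}, {"angular": [0, 0, 0], "xyz": [-0.1, 0, -0.6], "hand": 0}, {"angular": [0, 0, 0], "xyz": [0, 0, -0.3], "hand": 0}, {"angular": [0, 0, 0], "xyz": [0, 0, 0], "hand": 0}, {"angular": [0, 0, 0], "xyz": [0, 0, 0], "hand": 0}, {"angular": [0, 0, 0], "xyz": [0, 0, 0], "hand": 0}, {"angular": [0, 0, 0], "xyz": [0, 0, 0], "hand": 0}, {"angular": [0, 0, 0], "xyz": [0, 0, 0], "hand": 0}, {"angular": [0, 0, 0], "xyz": [0, 0, 0], "hand": 0}, {"angular": [0, 0, 0], "xyz": [0, 0, 0], "hand": 0}, {"angular": [0, 0, 0], "xyz": [0, 0, 0], "hand": 0}])

```text
clock: 27.95
eef_pos: [570.6, 21.3, 229.3]
eef_rot: [0.0, 0.998, 0.07, 0.0]
force: [0.2, -1.3, -0.9]
width: 13.1
```

```bash
python3 ball.py w12
```

```text
27.95 [570.6  21.3 229.3] 8.04 tilt [ 0.e+00 -1.e-04 -1.e+00] [ 0.2 -1.3 -0.9] [-0.01  0.04  0.07] 13.109322611920586
(array([322.49731887,  87.54400784]), [(array([86.8, -0.5]), 24.4, 602.0)])
```

```bash
python3 -c "
from rig import ctrl
print(ctrl.finish_job())"
```

```text
the job is handed in; nothing more can be done
None
```

The job is handed in at about 28 s on the clock, with the arm still holding the dish. The solenoid stands on the pad in the far middle cell and the connector block on the pad in the near one. I then lifted the dish by its handle, turned it about 67° to line up with the box, and brought it in over the -y wall with its lip over the black-foam cell.

**Last checks**
- **Ball:** it stayed in the middle at every check, and was within about 1 mm of the centre at the last one.
- **Dish level:** the tool was vertical. The dish had not visibly sagged in the wrist view, though the lip and rim matches in that comparison were weak (0.35–0.5).
- **Height and angle:** the dish's underside is about 49 mm above the bench, roughly 7 mm above the rim. The tool's angle is 8.04°, against about 8.0° for the box.
- **Placed parts:** both looked upright in the last pictures, which I took before the final 9 mm lowering.

**Disagreement:** before the final move, the wrist camera put the lip about 2–3 mm from where the arm's own position said it was. I split the difference with a shift of about 1.5 mm, so the lip may be 1–2 mm off the cell's centre. I did not measure the lip again or view a picture after that shift.

I viewed 11 pictures, one over the budget.

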